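# Tuck the tea tray under the propped cover and pull the wedge

## Task

Put the tea tray away under the low hinged cover: first stand the small jar that blocks the way upright on the cork mat, then slide the tray, with its caddy still standing on it, straight in until the whole tray, handle included, is under the cover, without the caddy touching the cover's underside. Then work the wedge out backward from under the cover, without lifting the cover any higher, so that it comes down fully shut, and lay the wedge on the counter in front of it. Set the jar and the wedge down rather than dropping them, and leave the big jars and the mug alone.

Things in the scene. Friction and masses are not known exactly. Their poses are not given: they have to be found in the camera images.
- hutch: Low white housing fixed on the counter. Origin: on the counter, mid-bay, straight below the shut cover's front edge; x inward (away from the robot), y left, z up. Cheeks 92 high from x = -12 to 220: left y = 90 to 110, right y = -150 to -90, so the bay is 180 wide; back wall at x = 205. A cover board 16 thick lies on top, x = 0 to 220, y = -150 to 110; shut, its underside is at z = 92.
- cover_edge (a point): Middle of the lower front edge of the cover, a wooden board, 0.9 kg, 16 thick, 220 deep, 260 wide, hinged along the housing's far edge (housing x = 220, z = 92). Shut, it lies level on the cheeks and this point is 92 above the counter; at the start it rests on the wedge and the point is about 115 to 120 above the counter. It falls by its own weight, damped.
- tray_center (a point): White tray, open on top, 120 (x) by 150 (y), rim 22 high, walls 5 thick, about 0.35 kg, sliding on the counter. The point is its centre, 11 above its underside; x points from the handle side to the side that enters the bay first, z up. With its handle it is 160 long. Yaw varies by 0.4 either way.
- tray_handle (a point): Grip point on the tray's handle, a solid upright block that sticks out 40 from the middle of the tray's rear (-x) wall, 24 wide (y), from 1 to 41 above the counter. The point is on its mid-plane, 84 behind the tray's centre, 16 from its free end, 24 above the tray's underside. Axes as the tray's.
- tray_handle_end (a point): Middle of the free end of the tray handle: 100 behind the tray centre, 24 above the tray's underside. Axes as the tray's.
- caddy_center (a point): White ceramic sachet caddy standing loose in the tray, 56 (x) by 72 (y) by 60 high, about 0.22 kg, with paper sticks in it up to 77 above its base, which is 82 above the counter when in the tray. The point is the centre of the ceramic block, 30 above its base; z up.
- wedge_grip (a point): Dark rubber wedge, 130 long, 26 wide (y), flat below, 46 high at the thick end (-x), 6 at the tip (+x), 70 g. It lies on the right cheek under the cover's edge, tip inward, thick end out about 65 over the counter. Point: mid-plane, 17 from the thick end, 23 above its underside; x to the tip, z up. Held by friction; a pull of 2 to 10 N moves it; free once drawn 75 straight back.
- jar_center (a point): Small white ceramic whitener jar with a black flat lid fixed to it, round, 56 in diameter, 82 high, about 0.2 kg. The point is its centre, 41 above its base; z up. It starts in front of the bay, in the tray's way.
- mat: Round cork mat fixed on the counter, 100 in diameter, 4 thick; origin at the centre of its underside. It lies on one side of the free counter in front, the tray on the other; which is which varies.
- tall_jar: Bystander: tall glass jar with a black lid, 94 in diameter, 158 high, beside the left cheek. Origin: centre of its underside.
- mug: Bystander: white mug, 76 in diameter, 90 high, handle to its +y, beside the right cheek. Origin: centre of its underside.
- knob_jar: Bystander: squat glass jar with a knobbed glass lid, 88 in diameter, 120 high, out to the left of the free counter. Origin: centre of its underside.
Not all that is in view belongs to the job. Of the things like the part that bears wedge_grip, leave any that is purple; of the rest the larger one is meant. What is shaped like the part that bears caddy_center but orange is not meant.

How it is judged:
By the outcome, as a careful person would: the job done as asked, in the order asked, and still so for the second after the job is handed in, with the robot touching nothing.
It also fails if it takes over 72 s, if anything falls off the work surface, if the arm or the gripper's body presses on something with over 40 N, if the wrist force passes 120 N, or if a joint passes its speed limit or range.

## Robot

A 6-joint arm with a two-finger parallel gripper is mounted at the origin on the work surface. World frame = base frame: x ahead of the robot, y to its left, z up, the work surface at z = 0. Lengths are in m, angles in rad, forces in N, time in s.
With the tool pointing down it reaches from about 0.25 to 0.775 m from the base axis. Payload 4 kg.
Tool frame: the origin (TCP) lies on the centre line of the jaws, within the pads' length; the fingertips stand 8 mm ahead of it and the grasp point (between the pads) lies 11 mm behind it; z points along the fingers, y is the direction in which the jaws open and shut (so a half turn about z gives the same grasp; the last joint's range is limited). The gripper opens to 94 mm and grips with 3 to 60 N. Pads are 16 mm wide; open, the fingers measure 119 mm over their backs; the gripper's body (75 mm by 177 mm) begins 78 mm behind the grasp point.
Start: joints at [-1.44, 0.087, 1.371, -0, 1.684, -0.103], TCP at [0.127, -0.535, 0.214] pointing down, gripper open.
Joint ranges: [-3.1, 3.1], [-0.76, 2.03], [0.27, 2.55], [-1.08, 4.22], [0.17, 2.65], [-2.57, 2.57]. Speed limits (rad/s): [2.79, 2.79, 3.14, 3.14, 3.14, 3.14].

## Interface

Orientations are given as [roll, pitch, yaw] about the fixed x, y, z axes, in that order (R = Rz(yaw) Ry(pitch) Rx(roll)).
In Python, from bench import * gives the robot as it stands.
- The arm moves only by the tool step_arm, never from a script. Its argument "steps" is a list of rows, each an object of numbers: "jaw": the opening, from 0 (shut) to 1 (fully open); "tx", "ty", "tz": the shift along the tool's x, y, z in m; "ax", "ay", "az": the turn, a rotation vector about the tool's x, y, z in rad. In form: [{"jaw": .., "tx": .., "ty": .., "tz": .., "ax": .., "ay": .., "az": ..}, ...]. A call has 1 to 8 rows; each row is the pose to reach, as a shift and turn from the pose measured when the call began, along the tool's axes at that moment; what a row does not reach only later rows make up. A row lasts 1/10 s, in which the tool goes at most 50 mm and 8.59 degrees, less where a joint would pass 70% of its speed; a pose out of reach is approached as far as the arm can. A call with a gripper value outside its range is refused whole. The fingers move at their own pace and stop on an object; the grip force is fixed at half the most. Time passes only in rows, so rows that repeat a pose let the fingers close. It gives the time, the measured TCP pose, the force and the opening at its end, in the units of the state.
- get_obs(): the state, without advancing time (a new reading comes with each control period).
- snapshot(name): name is "side" or "top"; returns (picture, depth): 384x512x3 uint8, red, green, blue; 384x512 float32, m along the optical axis (not along the pixel's ray), 0 where there is no reading.
- camera_model(name): a dict with "intrinsics" (3x3 intrinsics, pixels), "k1" (the pictures are not rectified: a ray, as slopes to the right and down, at radius r is drawn at 1 + k1 r^2 times it, then the intrinsics apply), "origin" and "orientation" of the camera in the world. Camera axes: x right, y down, z forward; pixel columns grow to the right and rows downward; lengths in m; the calibration is good to about 2 mm. A picture is of the moment at which its call begins. camera_model takes no time and is no camera call.
- close_job(): hands the job in, once; it reports no verdict.
Trained networks look in the newest picture that a camera, given by its name, has taken for a name from the list of things; names that differ only in an ending like _2 or _b are one class to them, and where a whole thing is asked for, a point or a joint stands for the part that bears it (a point fixed in the world has none). Each returns a list of dicts, best first, with "confidence" (0 to 1); they miss things now and then, are a little off and sometimes report something else, mostly with a low value. They report only what shows in the picture. A call takes as long as a camera call. They do not tell look-alikes from the thing itself.
- silhouettes(camera, query): "pixels" (384x512 bool, what is visible of it) and "rect" ([left, top, right, bottom] in pixels, round what is visible of it).
The state is a dict: "time": time; "joint_positions": joint angles; "qvel": joint speeds; "joint_torque": joint torques, N m; "tool_pos": TCP position; "ee_rot": TCP orientation; "wrist_force": force on the tool from outside, world axes, zero at the start; "wrist_torque": the same for the moment, N m; "width": finger opening in m.
Only numpy, scipy, OpenCV 4.12 (cv2) and the standard library are available. Lean on these libraries where they do the work, as an engineer would, in place of code of your own. Each camera call takes 0.05 s, during which the arm holds its last target. There are 200 camera calls.

## Working session

There is one attempt and no reset: what is moved stays moved. The work goes in short steps, Python scripts to look and compute and a tool call to move; the robot and the scene stay as the last step left them, time stands still between calls to the robot, and variables do not carry over. Pictures are saved under pics/ and viewed, about 8 in all and at most 12, crops included, and the job is handed in when it is done.

Besides the shell and the picture viewer there is one more tool, called after "Call:" by a JSON object that holds its "fn" and its "kwargs", one argument or row to a line. step_arm: Moves the arm, as the interface text tells. Its arguments: {"type":"object","properties":{"steps":{"type":"array"}},"required":["steps"]}

```bash
mkdir -p pics; cat > h.py <<'E'
from bench import *
import numpy as np, cv2
from scipy.spatial.transform import Rotation as Ro
def cam(n):
    m=camera_model(n); K=np.array(m["intrinsics"]); return m,K,m["k1"],np.array(m["origin"])
def Rm(m):
    o=np.array(m["orientation"]); return o if o.shape==(3,3) else Ro.from_euler('xyz',o).as_matrix()
def cloud(n,d):
    m,K,k1,o=cam(n); v,u=np.mgrid[0:384,0:512]
    pts=np.stack([u.ravel(),v.ravel()],1).astype(np.float64)[:,None]
    q=cv2.undistortPoints(pts,K,np.array([k1,0,0,0,0.]))[:,0]
    P=np.c_[q,np.ones(len(q))]*d.ravel()[:,None]
    return (P@Rm(m).T+o).reshape(384,512,3)
def save(n,img): cv2.imwrite(f"pics/{n}.png",img[:,:,::-1])
E
python3 - <<'E'
from h import *
print(get_obs()); 
for n in("side","top"):
    print(camera_model(n)); p,d=snapshot(n); save(n+"0",p); np.savez(n+"0.npz",p=p,d=d)
    C=cloud(n,d)
    for q in["hutch","cover_edge","tray_center","tray_handle","caddy_center","wedge_grip","jar_center","mat","tall_jar","mug","knob_jar"]:
        for s in silhouettes(n,q)[:4]:
            m=s["pixels"]&(d>0); X=C[m]
            if len(X): print(n,q,round(s["confidence"],2),np.array(s["rect"]).astype(int),m.sum(),np.median(X,0).round(3),X.min(0).round(3),X.max(0).round(3),np.median(p[m],0))
E
```

```text
{'time': 0.0, 'joint_positions': array([-1.44009150e+00,  8.79565703e-02,  1.37220173e+00, -4.22173439e-05,
        1.68358512e+00, -1.03079150e-01]), 'qvel': array([ 0.00027005, -0.00171419, -0.001235  , -0.00058725, -0.00127624,
       -0.00075063]), 'joint_torque': array([ 7.35385674e-04, -3.40173054e+01, -3.02428186e+01,  7.18540745e-02,
        3.28922714e-02, -1.48598224e-04]), 'tool_pos': array([ 0.12733873, -0.53453031,  0.21232994]), 'ee_rot': array([-3.13944899e+00, -1.79570132e-04,  2.33779081e-01]), 'wrist_force': array([-0.43614906, -0.17528667, -0.45300983]), 'wrist_torque': array([ 0.02737702, -0.03344949, -0.01659293]), 'width': 0.09394197245291189}
{'intrinsics': array([[360.05469285,   0.        , 250.56389491],
       [  0.        , 360.05469285, 189.86140891],
       [  0.        ,   0.        ,   1.        ]]), 'k1': -0.007186085232978076, 'origin': array([0.35340066, 0.65497567, 0.87487184]), 'orientation': array([-2.41531211, -0.01499911, -2.78753746])}
side hutch 0.8 [140 133 252 234] 5866 [0.74  0.021 0.118] [ 0.628 -0.494 -0.748] [1.47  0.171 0.159] [152. 12
[... 3570 characters left out ...]
_center 0.59 [245 178 262 200] 308 [0.568 0.025 0.083] [ 0.545 -0.002 -0.002] [0.598 0.055 0.089] [33. 34. 36.]
top mat 0.59 [319 203 353 232] 758 [ 0.5   -0.236  0.006] [ 0.455 -0.287 -0.001] [ 0.548 -0.187  0.014] [169. 139.  99.]
top tall_jar 0.88 [181 115 214 161] 1153 [0.711 0.184 0.157] [0.681 0.146 0.001] [0.805 0.246 0.165] [32. 32. 34.]
top mug 0.76 [318 137 352 169] 698 [ 0.706 -0.223  0.044] [ 0.659 -0.279 -0.002] [ 0.754 -0.178  0.095] [162. 163. 159.]
top mug 0.19 [245 178 261 200] 315 [0.568 0.025 0.083] [ 0.545 -0.002 -0.002] [0.607 0.055 0.089] [34. 34. 36.]
top knob_jar 0.57 [115 161 146 192] 879 [0.604 0.388 0.095] [ 0.568  0.358 -0.002] [0.671 0.442 0.125] [164. 177. 178.]
```

```bash
python3 - <<'E'
from h import *
a=np.load("top0.npz");p=a["p"];d=a["d"]
save("top0c",cv2.resize(p[75:300,100:400],(800,600),interpolation=cv2.INTER_CUBIC))
C=cloud("top",d); s=np.load("side0.npz");S=cloud("side",s["d"])
A=np.r_[C.reshape(-1,3),S.reshape(-1,3)]
def box(l,h): return A[np.all((A>l)&(A<h),1)]
# tray: points z 14..30
for nm,l,h in[("trayrim",(.36,.09,.014),(.57,.31,.028)),("handle",(.34,.09,.033),(.45,.31,.048)),("caddytop",(.45,.17,.055),(.55,.28,.075)),("sticks",(.45,.17,.076),(.55,.28,.095)),("jartop",(.53,-.02,.078),(.6,.07,.095)),("wedge",(.55,-.12,.1),(.65,-.06,.145)),("cover",(.62,-.16,.1),(.9,.15,.15)),("lcheek",(.61,.05,.075),(.66,.16,.10)),("rcheek",(.61,-.17,.08),(.66,-.06,.10))]:
    X=box(l,h)
    if len(X)<5: print(nm,len(X));continue
    r=cv2.minAreaRect((X[:,:2]*1000).astype(np.float32))
    print(nm,len(X),X.min(0).round(3),X.max(0).round(3),np.median(X,0).round(3),"rect",np.round(r[0],1),np.round(r[1],1),round(r[2],1))
X=box((.66,-.14,.1),(.85,.13,.15)); print("cover plane",np.linalg.lstsq(np.c_[X[:,:2],np.ones(len(X))],X[:,2],rcond=None)[0])
E
```

```text
trayrim 970 [0.386 0.125 0.014] [0.557 0.293 0.028] [0.483 0.218 0.022] rect [466.8 204.5] [160.6 154.3] 10.3
handle 260 [0.387 0.182 0.034] [0.428 0.209 0.047] [0.407 0.196 0.041] rect [407.3 195.1] [40.2 25.4] 5.3
caddytop 870 [0.469 0.193 0.055] [0.525 0.264 0.075] [0.495 0.231 0.066] rect [497.2 228.7] [71.  56.6] 89.3
sticks 172 [0.479 0.197 0.076] [0.515 0.259 0.088] [0.5   0.234 0.082] rect [497.4 228.4] [61.6 33.6] 86.4
jartop 437 [ 0.547 -0.002  0.078] [0.598 0.05  0.089] [0.572 0.026 0.083] rect [572.6  25.2] [50.2 51.8] 24.4
wedge 639 [ 0.575 -0.12   0.1  ] [ 0.65  -0.061  0.139] [ 0.613 -0.087  0.126] rect [612.4 -90.3] [58.9 74.8] 89.5
cover 11030 [ 0.62  -0.152  0.1  ] [0.89  0.15  0.139] [ 0.756 -0.005  0.122] rect [755.4   2.3] [289.8 251. ] 83.6
lcheek 41 [0.655 0.111 0.075] [0.659 0.132 0.096] [0.657 0.123 0.086] rect [657.  121.6] [21.3  4.8] 89.9
rcheek 163 [ 0.611 -0.126  0.08 ] [ 0.66  -0.067  0.1  ] [ 0.641 -0.079  0.093] rect [634.8 -96.3] [59.2 47.9] 87.8
cover plane [-0.10973523  0.00627208  0.20558165]
```

View pics/top0c.png

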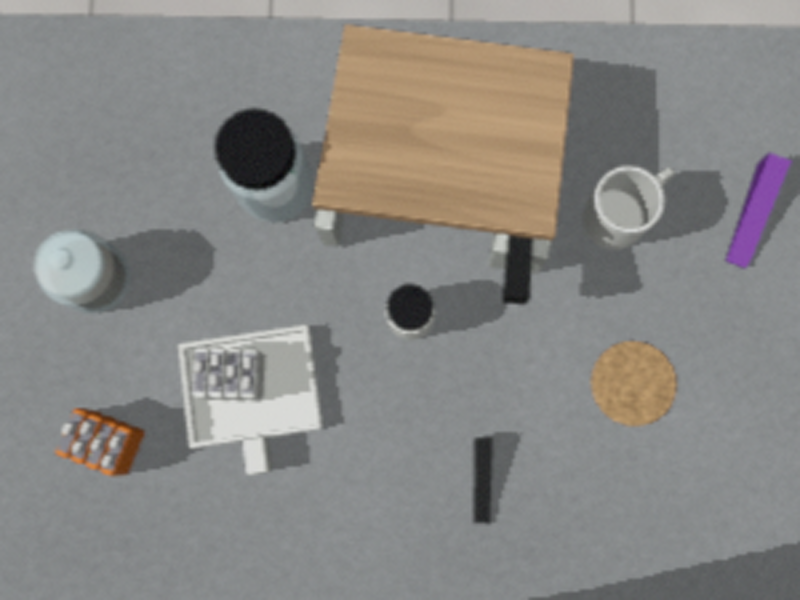

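View pics/side0.png

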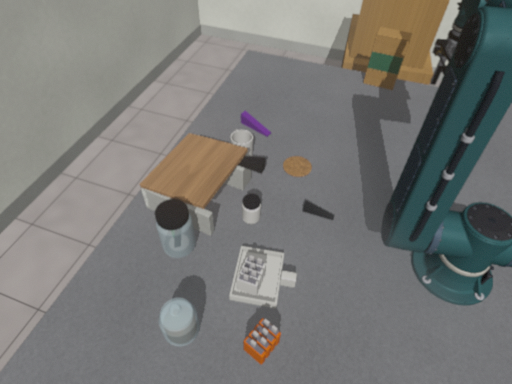

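Top view: jar at crop (410,307), tray at (250,385) with its handle at (255,455), true wedge at (517,270), mat at (634,382), and hutch at about (445,130), turned slightly. The loose small dark wedge, the purple one and the orange caddy are decoys. Next I refine the yaw fits and work out the jar move.

```bash
python3 - <<'E'
from h import *
for n in("top","side"):
    a=np.load(n+"0.npz");p=a["p"].astype(int);d=a["d"];C=cloud(n,d)
    def sel(l,h,c=None):
        m=np.all((C>l)&(C<h),2)
        if c is not None:m&=c
        return C[m]
    wood=(p[:,:,0]-p[:,:,2]>35)
    X=sel((.62,-.18,.1),(.95,.18,.15),wood)
    print(n,"cover",len(X),cv2.minAreaRect((X[:,:2]*1000).astype(np.float32)))
    # front edge: min x per y-bin
    ys=np.arange(-.12,.13,.012);E=[]
    for y in ys:
        q=X[abs(X[:,1]-y)<.006]
        if len(q)>5:E.append((y,np.sort(q[:,0])[:3].mean(),q[np.argmin(q[:,0]),2]))
    E=np.array(E);f=np.polyfit(E[:,0],E[:,1],1);print(" front x(y)=",f,"res",np.std(E[:,1]-np.polyval(f,E[:,0])),"z",np.median(E[:,2]))
    xs=np.arange(.68,.84,.012)
    for nm,fn in(("left",np.max),("right",np.min)):
        F=np.polyfit(xs,[fn(X[abs(X[:,0]-x)<.006][:,1]) for x in xs],1);print(" ",nm,"y(x)",F,"at .65",np.polyval(F,.65))
    X=sel((.425,.1,.014),(.57,.31,.027)); print(" tray",cv2.minAreaRect((X[:,:2]*1000).astype(np.float32)))
    X=sel((.34,.09,.033),(.432,.31,.048)); print(" handle",cv2.minAreaRect((X[:,:2]*1000).astype(np.float32)),np.median(X[:,2]))
    X=sel((.45,.17,.055),(.55,.28,.075)); print(" caddy",cv2.minAreaRect((X[:,:2]*1000).astype(np.float32)))
    dark=p.sum(2)<200
    X=sel((.53,-.02,.076),(.61,.07,.095),dark); print(" jarlid",cv2.minEnclosingCircle((X[:,:2]*1000).astype(np.float32)))
    X=sel((.55,-.13,.115),(.65,-.06,.15),dark); print(" wedge",cv2.minAreaRect((X[:,:2]*1000).astype(np.float32)),np.percentile(X[:,2],[5,50,95]))
    X=sel((.44,-.3,.0),(.56,-.17,.02),wood); print(" mat",cv2.minEnclosingCircle((X[:,:2]*1000).astype(np.float32)))
E
```

```text
top cover 6184 ((766.438232421875, -11.1212158203125), (259.2274475097656, 222.08538818359375), 83.39407348632812)
 front x(y)= [0.11545386 0.65701197] res 0.0002886409067481129 z 0.1298319890491072
  left y(x) [-0.12046009  0.21079317] at .65 0.13249411358243618
  right y(x) [-0.11558886 -0.05175549] at .65 -0.12688824928739384
 tray ((485.2098388671875, 209.27249145507812), (122.8150634765625, 151.1551055908203), 10.147717475891113)
 handle ((407.3265380859375, 195.66770935058594), (39.13141632080078, 24.194719314575195), 4.795185089111328) 0.04173294952431439
 caddy ((497.58514404296875, 228.71127319335938), (70.94371795654297, 55.884986877441406), 89.47134399414062)
 jarlid ((572.88623046875, 23.552398681640625), 24.688499450683594)
 wedge ((611.4861450195312, -90.4210205078125), (24.959449768066406, 70.41728210449219), 84.49883270263672) [0.11870293 0.12861686 0.1375375 ]
 mat ((500.4638977050781, -238.28768920898438), 50.182132720947266)
side cover 4468 ((764.0188598632812, -11.431961059570312), (263.5906677246094, 221.1348114013672), 83.12422180175781)
 front x(y)= [0.11468389 0.65591879] res 0.000346779668943761 z 0.12314934826676527
  left y(x) [-0.11378461  0.20692255] at .65 0.13296255056147716
  right y(x) [-0.11118639 -0.05544446] at .65 -0.12771561050719268
 tray ((485.95794677734375, 207.56373596191406), (120.01895904541016, 153.58935546875), 9.72824478149414)
 handle ((407.1873779296875, 194.69825744628906), (40.00291061401367, 25.380041122436523), 6.910016059875488) 0.040672770946091896
 caddy ((496.76702880859375, 228.86935424804688), (70.03434753417969, 55.67628479003906), 89.32998657226562)
 jarlid ((571.056640625, 26.212915420532227), 25.522375106811523)
 wedge ((608.900390625, -89.3551254272461), (28.027359008789062, 67.67539978027344), 89.34954071044922) [0.11689059 0.12603523 0.13678092]
 mat ((498.34063720703125, -238.19419860839844), 50.503379821777344)
```

```bash
cat >> h.py <<'E'
def Rd(yaw,tilt=0): # tool down, x along yaw, tilted forward by tilt
    return Ro.from_euler('z',yaw)*Ro.from_euler('x',np.pi)*Ro.from_euler('y',tilt)
def plan(*tg):
    o=get_obs();p0=o["tool_pos"];R0=Ro.from_euler('xyz',o["ee_rot"])
    print("t",round(o["time"],2),"pos",p0.round(4),"rot",np.round(o["ee_rot"],3),"q",o["joint_positions"].round(2),"F",o["wrist_force"].round(1),"w",round(o["width"],4))
    for p,R in tg:
        print("  t",R0.inv().apply(np.array(p)-p0).round(4),"a",(R0.inv()*R).as_rotvec().round(3))
O=np.array([.655,.0215]);psi=-.115;U=np.array([np.cos(psi),np.sin(psi)]);V=np.array([-U[1],U[0]])
def H(x,y,z): return np.r_[O+x*U+y*V,z]
E
python3 -c "
from h import *
plan(((.572,.025,.212),Rd(0)),((.572,.025,.12),Rd(0)),((.572,.025,.052),Rd(0)))
print(H(-.049,-.116,.115))"
```

```text
t 1.2 pos [ 0.1274 -0.5351  0.2135] rot [ 3.142 -0.     0.234] q [-1.44  0.09  1.37  0.    1.68 -0.1 ] F [-0.1 -0.4  0.6] w 0.0943
  t [ 0.5622 -0.4418  0.0015] a [ 0.    -0.     0.234]
  t [ 0.5622 -0.4418  0.0935] a [ 0.    -0.     0.234]
  t [ 0.5622 -0.4418  0.1615] a [ 0.    -0.     0.234]
[ 0.59301304 -0.08811121  0.115     ]
```

Call:
{"fn": "step_arm", "kwargs": {
  "steps": [
    {"jaw": 1, "tx": 0.562, "ty": -0.442, "tz": 0, "az": 0.234},
    {"jaw": 1, "tx": 0.562, "ty": -0.442, "tz": 0, "az": 0.234},
    {"jaw": 1, "tx": 0.562, "ty": -0.442, "tz": 0, "az": 0.234},
    {"jaw": 1, "tx": 0.562, "ty": -0.442, "tz": 0, "az": 0.234},
    {"jaw": 1, "tx": 0.562, "ty": -0.442, "tz": 0, "az": 0.234},
    {"jaw": 1, "tx": 0.562, "ty": -0.442, "tz": 0, "az": 0.234},
    {"jaw": 1, "tx": 0.562, "ty": -0.442, "tz": 0, "az": 0.234},
    {"jaw": 1, "tx": 0.562, "ty": -0.442, "tz": 0, "az": 0.234}
  ]
}}

```text
invalid input
```

```bash
python3 -c "
from h import *
plan(((.572,.025,.16),Rd(0)),((.572,.025,.052),Rd(0)))"
```

```text
t 1.2 pos [ 0.1274 -0.5351  0.2135] rot [ 3.142 -0.     0.234] q [-1.44  0.09  1.37  0.    1.68 -0.1 ] F [-0.1 -0.4  0.6] w 0.0943
  t [ 0.5622 -0.4418  0.0535] a [ 0.    -0.     0.234]
  t [ 0.5622 -0.4418  0.1615] a [ 0.    -0.     0.234]
```

Every key is probably required.

Call:
{"fn": "step_arm", "kwargs": {
  "steps": [
    {"jaw": 1.0, "tx": 0.562, "ty": -0.442, "tz": 0.0, "ax": 0.0, "ay": 0.0, "az": 0.234},
    {"jaw": 1.0, "tx": 0.562, "ty": -0.442, "tz": 0.0, "ax": 0.0, "ay": 0.0, "az": 0.234},
    {"jaw": 1.0, "tx": 0.562, "ty": -0.442, "tz": 0.0, "ax": 0.0, "ay": 0.0, "az": 0.234},
    {"jaw": 1.0, "tx": 0.562, "ty": -0.442, "tz": 0.0, "ax": 0.0, "ay": 0.0, "az": 0.234},
    {"jaw": 1.0, "tx": 0.562, "ty": -0.442, "tz": 0.0, "ax": 0.0, "ay": 0.0, "az": 0.234},
    {"jaw": 1.0, "tx": 0.562, "ty": -0.442, "tz": 0.0, "ax": 0.0, "ay": 0.0, "az": 0.234},
    {"jaw": 1.0, "tx": 0.562, "ty": -0.442, "tz": 0.0, "ax": 0.0, "ay": 0.0, "az": 0.234},
    {"jaw": 1.0, "tx": 0.562, "ty": -0.442, "tz": 0.0, "ax": 0.0, "ay": 0.0, "az": 0.234}
  ]
}}

```text
time: 2.0
tool_pos: [0.3769, -0.2199, 0.2139]
ee_rot: [3.141, -0.001, -0.001]
wrist_force: [1.3, -0.1, 0.7]
width: 0.0937
```

```bash
python3 -c "
from h import *
plan(((.572,.025,.16),Rd(0)),((.572,.025,.052),Rd(0)))"
```

```text
t 2.0 pos [ 0.3769 -0.2199  0.2139] rot [ 3.141e+00 -1.000e-03 -1.000e-03] q [-0.66 -0.17  1.62 -0.    1.69  0.91] F [ 1.3 -0.1  0.7] w 0.0937
  t [ 0.1949 -0.2451  0.0538] a [ 0.001 -0.001 -0.001]
  t [ 0.1948 -0.2452  0.1618] a [ 0.001 -0.001 -0.001]
```

Call:
{"fn": "step_arm", "kwargs": {
  "steps": [
    {"jaw": 1.0, "tx": 0.195, "ty": -0.245, "tz": 0.03, "ax": 0.0, "ay": 0.0, "az": 0.0},
    {"jaw": 1.0, "tx": 0.195, "ty": -0.245, "tz": 0.03, "ax": 0.0, "ay": 0.0, "az": 0.0},
    {"jaw": 1.0, "tx": 0.195, "ty": -0.245, "tz": 0.03, "ax": 0.0, "ay": 0.0, "az": 0.0},
    {"jaw": 1.0, "tx": 0.195, "ty": -0.245, "tz": 0.03, "ax": 0.0, "ay": 0.0, "az": 0.0},
    {"jaw": 1.0, "tx": 0.195, "ty": -0.245, "tz": 0.03, "ax": 0.0, "ay": 0.0, "az": 0.0},
    {"jaw": 1.0, "tx": 0.195, "ty": -0.245, "tz": 0.03, "ax": 0.0, "ay": 0.0, "az": 0.0},
    {"jaw": 1.0, "tx": 0.195, "ty": -0.245, "tz": 0.03, "ax": 0.0, "ay": 0.0, "az": 0.0},
    {"jaw": 1.0, "tx": 0.195, "ty": -0.245, "tz": 0.04, "ax": 0.0, "ay": 0.0, "az": 0.0}
  ]
}}

```text
time: 2.8
tool_pos: [0.5735, 0.0266, 0.1742]
ee_rot: [3.14, -0.003, 0.003]
wrist_force: [0.0, -0.9, 0.4]
width: 0.094
```

```bash
python3 -c "
from h import *
plan(((.572,.025,.1),Rd(0)),((.572,.025,.052),Rd(0)))"
```

```text
t 2.8 pos [0.5735 0.0266 0.1742] rot [ 3.14e+00 -3.00e-03  3.00e-03] q [-0.05  0.15  1.38 -0.    1.61  1.52] F [ 0.  -0.9  0.4] w 0.094
  t [-0.0017  0.0015  0.0742] a [ 0.001 -0.003  0.003]
  t [-0.0018  0.0014  0.1222] a [ 0.001 -0.003  0.003]
```

Call:
{"fn": "step_arm", "kwargs": {
  "steps": [
    {"jaw": 1.0, "tx": -0.002, "ty": 0.0015, "tz": 0.04, "ax": 0.0, "ay": 0.0, "az": 0.0},
    {"jaw": 1.0, "tx": -0.002, "ty": 0.0015, "tz": 0.08, "ax": 0.0, "ay": 0.0, "az": 0.0},
    {"jaw": 1.0, "tx": -0.002, "ty": 0.0015, "tz": 0.11, "ax": 0.0, "ay": 0.0, "az": 0.0},
    {"jaw": 1.0, "tx": -0.002, "ty": 0.0015, "tz": 0.122, "ax": 0.0, "ay": 0.0, "az": 0.0},
    {"jaw": 0.5, "tx": -0.002, "ty": 0.0015, "tz": 0.122, "ax": 0.0, "ay": 0.0, "az": 0.0},
    {"jaw": 0.4, "tx": -0.002, "ty": 0.0015, "tz": 0.122, "ax": 0.0, "ay": 0.0, "az": 0.0},
    {"jaw": 0.4, "tx": -0.002, "ty": 0.0015, "tz": 0.122, "ax": 0.0, "ay": 0.0, "az": 0.0},
    {"jaw": 0.4, "tx": -0.002, "ty": 0.0015, "tz": 0.122, "ax": 0.0, "ay": 0.0, "az": 0.0}
  ]
}}

```text
time: 3.6
tool_pos: [0.5732, 0.0247, 0.0544]
ee_rot: [3.14, -0.007, 0.003]
wrist_force: [1.1, 0.9, -0.3]
width: 0.0651
```

```bash
python3 -c "
from h import *
plan(((.572,.025,.1),Rd(0)),((.49,-.05,.12),Rd(0)),((.5,-.238,.12),Rd(0)))"
```

```text
t 3.6 pos [0.5732 0.0247 0.0544] rot [ 3.14e+00 -7.00e-03  3.00e-03] q [-0.06  0.22  1.54 -0.    1.37  1.51] F [ 1.1  0.9 -0.3] w 0.0651
  t [-0.0009 -0.0003 -0.0456] a [ 0.001 -0.007  0.003]
  t [-0.083   0.0745 -0.066 ] a [ 0.001 -0.007  0.003]
  t [-0.0735  0.2626 -0.0657] a [ 0.001 -0.007  0.003]
```

Not yet closed (fingers are slow), so I keep closing.

Call:
{"fn": "step_arm", "kwargs": {
  "steps": [
    {"jaw": 0.3, "tx": 0.0, "ty": 0.0, "tz": 0.0, "ax": 0.0, "ay": 0.0, "az": 0.0},
    {"jaw": 0.3, "tx": 0.0, "ty": 0.0, "tz": 0.0, "ax": 0.0, "ay": 0.0, "az": 0.0},
    {"jaw": 0.3, "tx": 0.0, "ty": 0.0, "tz": 0.0, "ax": 0.0, "ay": 0.0, "az": 0.0},
    {"jaw": 0.3, "tx": 0.0, "ty": 0.0, "tz": -0.015, "ax": 0.0, "ay": 0.0, "az": 0.0},
    {"jaw": 0.3, "tx": 0.0, "ty": 0.0, "tz": -0.035, "ax": 0.0, "ay": 0.0, "az": 0.0},
    {"jaw": 0.3, "tx": -0.02, "ty": 0.01, "tz": -0.055, "ax": 0.0, "ay": 0.0, "az": 0.0},
    {"jaw": 0.3, "tx": -0.045, "ty": 0.03, "tz": -0.065, "ax": 0.0, "ay": 0.0, "az": 0.0},
    {"jaw": 0.3, "tx": -0.075, "ty": 0.06, "tz": -0.065, "ax": 0.0, "ay": 0.0, "az": 0.0}
  ]
}}

```text
time: 4.4
tool_pos: [0.4985, -0.0356, 0.1213]
ee_rot: [3.139, -0.01, 0.005]
wrist_force: [0.4, -1.3, -2.8]
width: 0.0553
```

```bash
python3 -c "
from h import *
plan(((.5,-.238,.12),Rd(0)),((.5,-.238,.06),Rd(0)))"
```

```text
t 4.4 pos [ 0.4985 -0.0356  0.1213] rot [ 3.139 -0.01   0.005] q [-0.18  0.    1.64 -0.    1.49  1.38] F [ 0.4 -1.3 -2.8] w 0.0553
  t [0.0004 0.2024 0.0018] a [ 0.002 -0.01   0.005]
  t [-2.000e-04  2.023e-01  6.180e-02] a [ 0.002 -0.01   0.005]
```

Call:
{"fn": "step_arm", "kwargs": {
  "steps": [
    {"jaw": 0.3, "tx": 0.0, "ty": 0.03, "tz": 0.0, "ax": 0.0, "ay": -0.004, "az": 0.0},
    {"jaw": 0.3, "tx": 0.0, "ty": 0.07, "tz": 0.0, "ax": 0.0, "ay": -0.004, "az": 0.0},
    {"jaw": 0.3, "tx": 0.0, "ty": 0.11, "tz": 0.0, "ax": 0.0, "ay": -0.004, "az": 0.0},
    {"jaw": 0.3, "tx": 0.0, "ty": 0.15, "tz": 0.0, "ax": 0.0, "ay": -0.004, "az": 0.0},
    {"jaw": 0.3, "tx": 0.0, "ty": 0.18, "tz": 0.01, "ax": 0.0, "ay": -0.004, "az": 0.0},
    {"jaw": 0.3, "tx": 0.0, "ty": 0.202, "tz": 0.025, "ax": 0.0, "ay": -0.004, "az": 0.0},
    {"jaw": 0.3, "tx": 0.0, "ty": 0.202, "tz": 0.04, "ax": 0.0, "ay": -0.004, "az": 0.0},
    {"jaw": 0.3, "tx": 0.0, "ty": 0.202, "tz": 0.05, "ax": 0.0, "ay": -0.004, "az": 0.0}
  ]
}}

```text
time: 5.2
tool_pos: [0.4989, -0.2372, 0.0699]
ee_rot: [3.141, -0.003, 0.004]
wrist_force: [0.3, 0.4, -2.8]
width: 0.055
```

```bash
python3 -c "
from h import *
plan(((.5,-.238,.0585),Rd(0)),)"
```

```text
t 5.2 pos [ 0.4989 -0.2372  0.0699] rot [ 3.141e+00 -3.000e-03  4.000e-03] q [-0.55  0.16  1.58  0.    1.4   1.02] F [ 0.3  0.4 -2.8] w 0.055
  t [0.001  0.0008 0.0114] a [ 0.    -0.003  0.004]
```

Call:
{"fn": "step_arm", "kwargs": {
  "steps": [
    {"jaw": 0.3, "tx": 0.001, "ty": 0.001, "tz": 0.005, "ax": 0.0, "ay": 0.0, "az": 0.0},
    {"jaw": 0.3, "tx": 0.001, "ty": 0.001, "tz": 0.008, "ax": 0.0, "ay": 0.0, "az": 0.0},
    {"jaw": 0.3, "tx": 0.001, "ty": 0.001, "tz": 0.0105, "ax": 0.0, "ay": 0.0, "az": 0.0},
    {"jaw": 0.3, "tx": 0.001, "ty": 0.001, "tz": 0.012, "ax": 0.0, "ay": 0.0, "az": 0.0},
    {"jaw": 0.3, "tx": 0.001, "ty": 0.001, "tz": 0.012, "ax": 0.0, "ay": 0.0, "az": 0.0}
  ]
}}

```text
time: 5.7
tool_pos: [0.5005, -0.2373, 0.0599]
ee_rot: [-3.141, -0.005, 0.005]
wrist_force: [-2.1, 3.3, 4.9]
width: 0.0553
```

Call:
{"fn": "step_arm", "kwargs": {
  "steps": [
    {"jaw": 0.7, "tx": 0.0, "ty": 0.0, "tz": 0.0, "ax": 0.0, "ay": 0.0, "az": 0.0},
    {"jaw": 1.0, "tx": 0.0, "ty": 0.0, "tz": 0.0, "ax": 0.0, "ay": 0.0, "az": 0.0},
    {"jaw": 1.0, "tx": 0.0, "ty": 0.0, "tz": 0.0, "ax": 0.0, "ay": 0.0, "az": 0.0},
    {"jaw": 1.0, "tx": 0.0, "ty": 0.0, "tz": 0.0, "ax": 0.0, "ay": 0.0, "az": 0.0},
    {"jaw": 1.0, "tx": 0.0, "ty": 0.0, "tz": -0.03, "ax": 0.0, "ay": 0.0, "az": 0.0},
    {"jaw": 1.0, "tx": 0.0, "ty": 0.0, "tz": -0.07, "ax": 0.0, "ay": 0.0, "az": 0.0},
    {"jaw": 1.0, "tx": 0.0, "ty": 0.0, "tz": -0.11, "ax": 0.0, "ay": 0.0, "az": 0.0},
    {"jaw": 1.0, "tx": 0.0, "ty": 0.0, "tz": -0.15, "ax": 0.0, "ay": 0.0, "az": 0.0}
  ]
}}

```text
time: 6.5
tool_pos: [0.4996, -0.2374, 0.2112]
ee_rot: [-3.141, -0.005, 0.005]
wrist_force: [0.4, -0.6, -0.3]
width: 0.0938
```

```bash
python3 - <<'E'
from h import *
p,d=snapshot("side"); save("side1",p); C=cloud("side",d)
save("side1c",cv2.resize(p[120:340,180:400],(600,600)))
m=np.all((C>(.44,-.3,.07))&(C<(.56,-.17,.11)),2);X=C[m]
print("jar top",len(X),cv2.minEnclosingCircle((X[:,:2]*1000).astype(np.float32)) if len(X) else 0,np.median(X[:,2]) if len(X) else 0)
# handle grasp: TCP = grip + 11mm along tool z
g=np.array([.4027-.0,.194,.026]);y=.172;R=Rd(y,.87); z=R.apply([0,0,1]); tcp=g+.011*z
print(z,tcp,tcp-.09*z, tcp-.06*z)
plan((tcp-.12*z,R),(tcp-.06*z,R),(tcp,R))
E
```

```text
jar top 184 ((498.9604187011719, -238.5498046875), 28.068195343017578) 0.08668693824295542
[ 0.75305083  0.13081733 -0.64482655] [0.41098356 0.19543899 0.01890691] [0.34320898 0.18366543 0.0769413 ] [0.36580051 0.18758995 0.0575965 ]
t 6.55 pos [ 0.5025 -0.2392  0.2199] rot [ 3.134 -0.017  0.005] q [-0.55  0.09  1.36  0.    1.68  1.02] F [ 2.2 -0.3  4.5] w 0.0939
  t [-0.1818 -0.4207  0.1175] a [ 0.081  0.852 -0.152]
  t [-0.1373 -0.4286  0.1569] a [ 0.081  0.852 -0.152]
  t [-0.0927 -0.4365  0.1963] a [ 0.081  0.852 -0.152]
```

View pics/side1c.png

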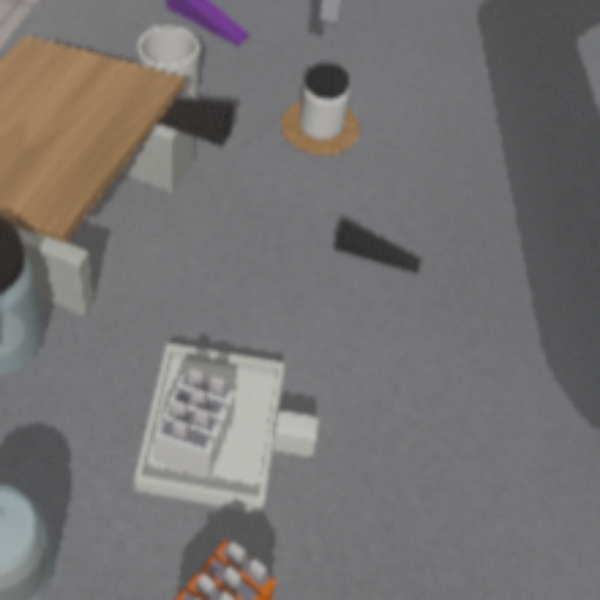

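Jar is upright on the mat (crop 325,100), centred within 2 mm. Next I take the tray handle with a vertical grip and slide it to just outside the bay. There I regrip with the tool tilted.

Call:
{"fn": "step_arm", "kwargs": {
  "steps": [
    {"jaw": 0.6, "tx": -0.1, "ty": -0.432, "tz": 0.05, "ax": 0.0, "ay": 0.0, "az": -0.17},
    {"jaw": 0.6, "tx": -0.1, "ty": -0.432, "tz": 0.05, "ax": 0.0, "ay": 0.0, "az": -0.17},
    {"jaw": 0.6, "tx": -0.1, "ty": -0.432, "tz": 0.05, "ax": 0.0, "ay": 0.0, "az": -0.17},
    {"jaw": 0.6, "tx": -0.1, "ty": -0.432, "tz": 0.05, "ax": 0.0, "ay": 0.0, "az": -0.17},
    {"jaw": 0.6, "tx": -0.1, "ty": -0.432, "tz": 0.05, "ax": 0.0, "ay": 0.0, "az": -0.17},
    {"jaw": 0.6, "tx": -0.1, "ty": -0.432, "tz": 0.05, "ax": 0.0, "ay": 0.0, "az": -0.17},
    {"jaw": 0.6, "tx": -0.1, "ty": -0.432, "tz": 0.05, "ax": 0.0, "ay": 0.0, "az": -0.17},
    {"jaw": 0.6, "tx": -0.1, "ty": -0.432, "tz": 0.05, "ax": 0.0, "ay": 0.0, "az": -0.17}
  ]
}}

```text
time: 7.35
tool_pos: [0.4101, 0.1522, 0.1692]
ee_rot: [3.131, -0.017, 0.175]
wrist_force: [1.3, -0.4, -0.3]
width: 0.0564
```

```bash
python3 -c "
from h import *
R=Rd(.172);plan(((.403,.194,.1),R),((.403,.194,.017),R))"
```

```text
t 7.35 pos [0.4101 0.1522 0.1692] rot [ 3.131 -0.017  0.175] q [ 0.23 -0.17  1.7  -0.01  1.59  1.63] F [ 1.3 -0.4 -0.3] w 0.0564
  t [-0.0009 -0.0431  0.0687] a [ 0.01  -0.017  0.003]
  t [-0.0022 -0.0439  0.1517] a [ 0.01  -0.017  0.003]
```

Call:
{"fn": "step_arm", "kwargs": {
  "steps": [
    {"jaw": 0.6, "tx": -0.002, "ty": -0.044, "tz": 0.03, "ax": 0.01, "ay": -0.017, "az": 0.0},
    {"jaw": 0.6, "tx": -0.002, "ty": -0.044, "tz": 0.07, "ax": 0.01, "ay": -0.017, "az": 0.0},
    {"jaw": 0.6, "tx": -0.002, "ty": -0.044, "tz": 0.105, "ax": 0.01, "ay": -0.017, "az": 0.0},
    {"jaw": 0.6, "tx": -0.002, "ty": -0.044, "tz": 0.13, "ax": 0.01, "ay": -0.017, "az": 0.0},
    {"jaw": 0.6, "tx": -0.002, "ty": -0.044, "tz": 0.147, "ax": 0.01, "ay": -0.017, "az": 0.0},
    {"jaw": 0.6, "tx": -0.002, "ty": -0.044, "tz": 0.151, "ax": 0.01, "ay": -0.017, "az": 0.0},
    {"jaw": 0.1, "tx": -0.002, "ty": -0.044, "tz": 0.151, "ax": 0.01, "ay": -0.017, "az": 0.0},
    {"jaw": 0.1, "tx": -0.002, "ty": -0.044, "tz": 0.151, "ax": 0.01, "ay": -0.017, "az": 0.0}
  ]
}}

```text
time: 8.15
tool_pos: [0.4042, 0.1943, 0.0188]
ee_rot: [-3.141, -0.002, 0.174]
wrist_force: [-0.8, 0.5, 0.3]
width: 0.0438
```

Call:
{"fn": "step_arm", "kwargs": {
  "steps": [
    {"jaw": 0.1, "tx": 0.0, "ty": 0.0, "tz": 0.0, "ax": 0.0, "ay": 0.0, "az": 0.0},
    {"jaw": 0.1, "tx": 0.0, "ty": 0.0, "tz": 0.0, "ax": 0.0, "ay": 0.0, "az": 0.0},
    {"jaw": 0.1, "tx": 0.0, "ty": 0.0, "tz": 0.0, "ax": 0.0, "ay": 0.0, "az": 0.0},
    {"jaw": 0.1, "tx": 0.0, "ty": 0.0, "tz": 0.0, "ax": 0.0, "ay": 0.0, "az": 0.0}
  ]
}}

```text
time: 8.55
tool_pos: [0.4051, 0.1952, 0.0201]
ee_rot: [-3.14, -0.004, 0.175]
wrist_force: [0.3, 2.6, 5.2]
width: 0.0242
```

```bash
python3 - <<'E'
from h import *
p,d=snapshot("side"); C=cloud("side",d); save("side2",p)
R=Rd(psi); z=.017
# waypoints: grip at hutch x=-200 on axis, then -45
print(H(-.21,0,z),H(-.045,0,z))
plan((H(-.21,0,z),R),(H(-.045,0,z),R))
E
```

```text
[0.4463871 0.0455968 0.017    ] [0.61029723 0.0266636  0.017     ]
t 8.6 pos [0.4051 0.1952 0.0201] rot [-3.14  -0.004  0.175] q [ 0.32 -0.01  1.87  0.    1.28  1.72] F [-0.4  2.4  5.3] w 0.0239
  t [0.0147 0.1546 0.003 ] a [-0.002 -0.004  0.29 ]
  t [0.1728 0.2017 0.0036] a [-0.002 -0.004  0.29 ]
```

Call:
{"fn": "step_arm", "kwargs": {
  "steps": [
    {"jaw": 0.1, "tx": 0.001, "ty": 0.008, "tz": 0.0, "ax": 0.0, "ay": 0.0, "az": 0.015},
    {"jaw": 0.1, "tx": 0.002, "ty": 0.024, "tz": 0.0, "ax": 0.0, "ay": 0.0, "az": 0.045},
    {"jaw": 0.1, "tx": 0.004, "ty": 0.045, "tz": 0.0, "ax": 0.0, "ay": 0.0, "az": 0.085},
    {"jaw": 0.1, "tx": 0.006, "ty": 0.068, "tz": 0.0, "ax": 0.0, "ay": 0.0, "az": 0.13},
    {"jaw": 0.1, "tx": 0.008, "ty": 0.091, "tz": 0.0, "ax": 0.0, "ay": 0.0, "az": 0.17},
    {"jaw": 0.1, "tx": 0.011, "ty": 0.114, "tz": 0.0, "ax": 0.0, "ay": 0.0, "az": 0.215},
    {"jaw": 0.1, "tx": 0.013, "ty": 0.136, "tz": 0.0, "ax": 0.0, "ay": 0.0, "az": 0.255},
    {"jaw": 0.1, "tx": 0.0145, "ty": 0.151, "tz": 0.0, "ax": 0.0, "ay": 0.0, "az": 0.285}
  ]
}}

```text
time: 9.4
tool_pos: [0.4456, 0.0491, 0.0201]
ee_rot: [-3.137, -0.003, -0.111]
wrist_force: [-0.2, 7.7, 2.9]
width: 0.0238
```

```bash
python3 - <<'E'
from h import *
p,d=snapshot("side"); C=cloud("side",d); save("side3",cv2.resize(p[120:340,150:370],(600,600)))
R=Rd(psi)
plan((H(-.21,0,.02),R),(H(-.045,0,.02),R))
m=np.all((C>(.47,-.06,.013))&(C<(.62,.14,.028)),2);X=C[m]
print("tray",cv2.minAreaRect((X[:,:2]*1000).astype(np.float32)))
m=np.all((C>(.47,-.06,.055))&(C<(.62,.14,.075)),2);X=C[m]
print("caddy",cv2.minAreaRect((X[:,:2]*1000).astype(np.float32)))
E
```

```text
t 9.45 pos [0.4464 0.0468 0.0202] rot [-3.14  -0.005 -0.114] q [-0.02 -0.02  1.87  0.    1.28  1.66] F [-0.   0.1 -0.1] w 0.024
  t [0.0001 0.0012 0.0002] a [-0.002 -0.005  0.001]
  t [0.1651 0.0014 0.0009] a [-0.002 -0.005  0.001]
tray ((527.2794189453125, 38.8385124206543), (153.96707153320312, 120.82026672363281), 84.30276489257812)
caddy ((543.1763305664062, 56.499961853027344), (69.9789810180664, 55.50798416137695), 73.72598266601562)
```

View pics/side3.png

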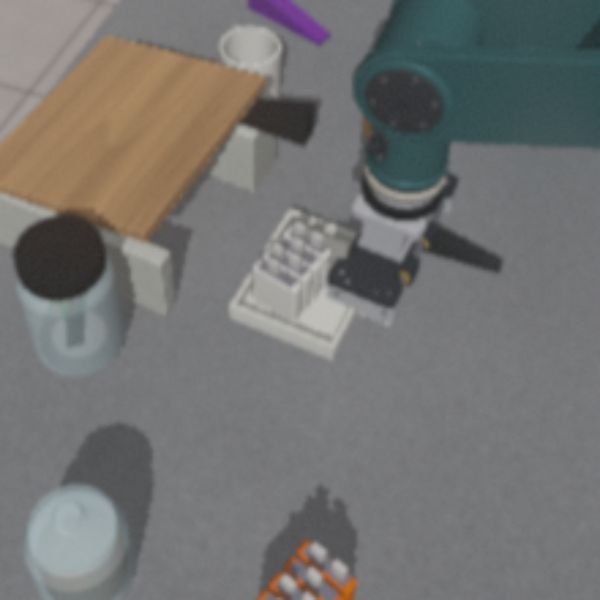

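Tray and caddy moved together (crop 290,275) and are aligned with the bay axis, 2.5 mm off. Next I advance 155 mm.

Call:
{"fn": "step_arm", "kwargs": {
  "steps": [
    {"jaw": 0.1, "tx": 0.008, "ty": 0.002, "tz": 0.0, "ax": 0.0, "ay": 0.0, "az": 0.004},
    {"jaw": 0.1, "tx": 0.025, "ty": 0.003, "tz": 0.0, "ax": 0.0, "ay": 0.0, "az": 0.008},
    {"jaw": 0.1, "tx": 0.045, "ty": 0.003, "tz": 0.0, "ax": 0.0, "ay": 0.0, "az": 0.01},
    {"jaw": 0.1, "tx": 0.068, "ty": 0.003, "tz": 0.0, "ax": 0.0, "ay": 0.0, "az": 0.01},
    {"jaw": 0.1, "tx": 0.091, "ty": 0.003, "tz": 0.0, "ax": 0.0, "ay": 0.0, "az": 0.01},
    {"jaw": 0.1, "tx": 0.114, "ty": 0.003, "tz": 0.0, "ax": 0.0, "ay": 0.0, "az": 0.01},
    {"jaw": 0.1, "tx": 0.136, "ty": 0.003, "tz": 0.0, "ax": 0.0, "ay": 0.0, "az": 0.01},
    {"jaw": 0.1, "tx": 0.15, "ty": 0.003, "tz": 0.0, "ax": 0.0, "ay": 0.0, "az": 0.01}
  ]
}}

```text
time: 10.25
tool_pos: [0.5922, 0.0272, 0.02]
ee_rot: [-3.141, 0.005, -0.123]
wrist_force: [-11.2, 1.8, 8.9]
width: 0.0238
```

```bash
python3 - <<'E'
from h import *
p,d=snapshot("side"); save("side4",p)
o=get_obs();t=o["tool_pos"];q=t[:2]-O;print("hutch",q@U,q@V)
a=.87;R=Rd(psi,a);z=R.apply([0,0,1]);print(z)
g=np.r_[t[:2],.026]-0.004*np.r_[U,0]; tcp=g+.011*z
up=np.r_[t[:2]-.05*U,.15]
plan((tcp-.1*z,R),(tcp-.05*z,R),(tcp,R))
E
```

```text
hutch -0.06048879198348664 -0.0016912562776575193
[ 0.75928038 -0.08770421 -0.64482655]
t 10.3 pos [0.5947 0.0268 0.02  ] rot [-3.141e+00  1.000e-03 -1.230e-01] q [-0.05  0.3   1.52  0.    1.33  1.64] F [-3.6  0.6  5.4] w 0.0233
  t [-0.0721  0.0006 -0.0633] a [ 0.003  0.871 -0.008]
  t [-0.0338  0.0003 -0.0311] a [ 0.003  0.871 -0.008]
  t [ 0.0044 -0.      0.0011] a [ 0.003  0.871 -0.008]
```

Call:
{"fn": "step_arm", "kwargs": {
  "steps": [
    {"jaw": 0.6, "tx": 0.0, "ty": 0.0, "tz": 0.0, "ax": 0.0, "ay": 0.0, "az": 0.0},
    {"jaw": 0.6, "tx": 0.0, "ty": 0.0, "tz": 0.0, "ax": 0.0, "ay": 0.0, "az": 0.0},
    {"jaw": 0.6, "tx": 0.0, "ty": 0.0, "tz": -0.002, "ax": 0.0, "ay": 0.0, "az": 0.0},
    {"jaw": 0.6, "tx": -0.004, "ty": 0.0, "tz": -0.004, "ax": 0.0, "ay": 0.13, "az": 0.0},
    {"jaw": 0.6, "tx": -0.006, "ty": 0.0, "tz": -0.004, "ax": 0.0, "ay": 0.27, "az": 0.0},
    {"jaw": 0.6, "tx": -0.005, "ty": 0.0, "tz": -0.004, "ax": 0.0, "ay": 0.41, "az": 0.0},
    {"jaw": 0.6, "tx": -0.004, "ty": 0.0, "tz": -0.003, "ax": 0.0, "ay": 0.55, "az": -0.004},
    {"jaw": 0.6, "tx": -0.002, "ty": 0.0, "tz": -0.002, "ax": 0.0, "ay": 0.69, "az": -0.006}
  ]
}}

```text
time: 11.1
tool_pos: [0.5927, 0.0273, 0.0239]
ee_rot: [3.141, -0.698, -0.117]
wrist_force: [0.7, -0.5, -0.7]
width: 0.0563
```

```bash
python3 - <<'E'
from h import *
R=Rd(psi,.87);z=R.apply([0,0,1])
g=H(-.064,-.0017,.026)
plan((g+.011*z,R))
E
```

```text
t 11.1 pos [0.5927 0.0273 0.0239] rot [ 3.141 -0.698 -0.117] q [-0.01 -0.06  2.1  -0.17  0.42  1.81] F [ 0.7 -0.5 -0.7] w 0.0563
  t [0.0021 0.0003 0.0083] a [ 0.002  0.172 -0.001]
```

Call:
{"fn": "step_arm", "kwargs": {
  "steps": [
    {"jaw": 0.6, "tx": 0.001, "ty": 0.0, "tz": 0.004, "ax": 0.0, "ay": 0.13, "az": 0.0},
    {"jaw": 0.5, "tx": 0.001, "ty": 0.0, "tz": 0.006, "ax": 0.0, "ay": 0.14, "az": 0.0},
    {"jaw": 0.1, "tx": 0.001, "ty": 0.0, "tz": 0.006, "ax": 0.0, "ay": 0.14, "az": 0.0},
    {"jaw": 0.1, "tx": 0.001, "ty": 0.0, "tz": 0.006, "ax": 0.0, "ay": 0.14, "az": 0.0},
    {"jaw": 0.1, "tx": 0.001, "ty": 0.0, "tz": 0.006, "ax": 0.0, "ay": 0.14, "az": 0.0},
    {"jaw": 0.1, "tx": 0.001, "ty": 0.0, "tz": 0.006, "ax": 0.0, "ay": 0.14, "az": 0.0},
    {"jaw": 0.1, "tx": 0.001, "ty": 0.0, "tz": 0.006, "ax": 0.0, "ay": 0.14, "az": 0.0}
  ]
}}

```text
time: 11.8
tool_pos: [0.5988, 0.0264, 0.0218]
ee_rot: [3.141, -0.841, -0.117]
wrist_force: [-1.0, -1.3, 3.0]
width: 0.0236
```

```bash
python3 - <<'E'
from h import *
for n in("side","top"):
    p,d=snapshot(n); save(n+"5",p); C=cloud(n,d)
    if n=="side":save("side5c",cv2.resize(p[130:280,150:350],(800,600)))
    m=np.all((C>(.53,-.02,.030))&(C<(.62,.07,.046)),2);X=C[m]
    q=(X[:,:2]-O)@np.c_[U,V]; q=q[abs(q[:,1])<.03]
    if len(q): print(n,"handle",len(q),np.percentile(q,[2,50,98],axis=0).round(4))
o=get_obs();R=Ro.from_euler('xyz',o["ee_rot"]);t=o["tool_pos"];z=R.apply([0,0,1]);g=t-.011*z;q=(g[:2]-O)
print("grip hutch",q@U,q@V,g[2])
plan((t+np.r_[.083*U,0],Rd(psi,.83)))
E
```

```text
side handle 134 [[-0.0823 -0.0242]
 [-0.0613 -0.0001]
 [-0.0404  0.0211]]
top handle 136 [[-0.0781 -0.0235]
 [-0.0585 -0.0027]
 [-0.0397  0.019 ]]
grip hutch -0.06461308310078479 -0.001497501936666305 0.029132319363334706
t 11.9 pos [0.5988 0.0265 0.0218] rot [ 3.142 -0.841 -0.117] q [-0.   -0.06  2.19 -0.47  0.19  2.11] F [ 0.3 -1.6  3.7] w 0.0237
  t [ 0.0553 -0.0002  0.0619] a [ 0.002 -0.011 -0.002]
```

View pics/side5c.png

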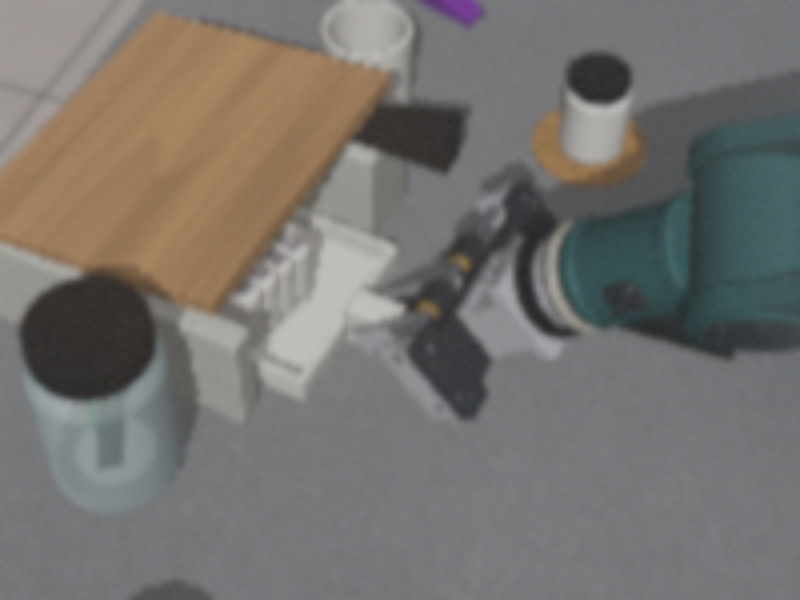

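Call:
{"fn": "step_arm", "kwargs": {
  "steps": [
    {"jaw": 0.1, "tx": 0.002, "ty": 0.0, "tz": 0.002, "ax": 0.0, "ay": -0.003, "az": 0.0},
    {"jaw": 0.1, "tx": 0.005, "ty": 0.0, "tz": 0.0056, "ax": 0.0, "ay": -0.006, "az": 0.0},
    {"jaw": 0.1, "tx": 0.01, "ty": 0.0, "tz": 0.0112, "ax": 0.0, "ay": -0.01, "az": 0.0},
    {"jaw": 0.1, "tx": 0.015, "ty": 0.0, "tz": 0.0168, "ax": 0.0, "ay": -0.015, "az": 0.0},
    {"jaw": 0.1, "tx": 0.02, "ty": 0.0, "tz": 0.0224, "ax": 0.0, "ay": -0.02, "az": 0.0},
    {"jaw": 0.1, "tx": 0.025, "ty": 0.0, "tz": 0.028, "ax": 0.0, "ay": -0.02, "az": 0.0},
    {"jaw": 0.1, "tx": 0.03, "ty": 0.0, "tz": 0.0336, "ax": 0.0, "ay": -0.02, "az": 0.0}
  ]
}}

```text
time: 12.6
tool_pos: [0.6431, 0.0215, 0.0215]
ee_rot: [3.142, -0.82, -0.117]
wrist_force: [-9.3, 0.3, 7.5]
width: 0.0238
```

```bash
python3 - <<'E'
from h import *
o=get_obs();R=Ro.from_euler('xyz',o["ee_rot"]);t=o["tool_pos"];z=R.apply([0,0,1]);g=t-.011*z;q=(g[:2]-O)
print("grip hutch",q@U,q@V,g[2])
plan((np.r_[t[:2]+(.0215-q@U)*U,.0225],Rd(psi,.82)))
E
```

```text
grip hutch -0.019889848939212747 -0.0013024024288998239 0.02899336926602574
t 12.6 pos [0.6431 0.0215 0.0215] rot [ 3.142 -0.82  -0.117] q [-0.01  0.04  2.08 -0.35  0.22  1.98] F [-9.3  0.3  7.5] w 0.0238
  t [ 0.029  -0.0001  0.0296] a [ 0.001 -0.    -0.001]
```

Call:
{"fn": "step_arm", "kwargs": {
  "steps": [
    {"jaw": 0.1, "tx": 0.004, "ty": 0.0, "tz": 0.004, "ax": 0.0, "ay": 0.0, "az": 0.0},
    {"jaw": 0.1, "tx": 0.008, "ty": 0.0, "tz": 0.008, "ax": 0.0, "ay": 0.0, "az": 0.0},
    {"jaw": 0.1, "tx": 0.013, "ty": 0.0, "tz": 0.0133, "ax": 0.0, "ay": 0.0, "az": 0.0},
    {"jaw": 0.1, "tx": 0.018, "ty": 0.0, "tz": 0.0185, "ax": 0.0, "ay": 0.0, "az": 0.0},
    {"jaw": 0.1, "tx": 0.023, "ty": 0.0, "tz": 0.0235, "ax": 0.0, "ay": 0.0, "az": 0.0},
    {"jaw": 0.1, "tx": 0.027, "ty": 0.0, "tz": 0.0276, "ax": 0.0, "ay": 0.0, "az": 0.0},
    {"jaw": 0.1, "tx": 0.029, "ty": 0.0, "tz": 0.0297, "ax": 0.0, "ay": 0.0, "az": 0.0},
    {"jaw": 0.1, "tx": 0.029, "ty": 0.0, "tz": 0.0297, "ax": 0.0, "ay": 0.0, "az": 0.0}
  ]
}}

```text
time: 13.4
tool_pos: [0.6839, 0.0169, 0.0216]
ee_rot: [3.142, -0.819, -0.117]
wrist_force: [-0.1, 1.0, -0.8]
width: 0.0238
```

```bash
python3 - <<'E'
from h import *
o=get_obs();R=Ro.from_euler('xyz',o["ee_rot"]);t=o["tool_pos"];z=R.apply([0,0,1]);g=t-.011*z;q=(g[:2]-O)
print("grip hutch",q@U,q@V,g[2])
for n in("side",):
    p,d=snapshot(n); save(n+"6",p); save("side6c",cv2.resize(p[130:280,150:350],(800,600)))
plan((t-.06*z,R))
E
```

```text
grip hutch 0.0212194471611158 -0.00119528716051191 0.02913106732409162
t 13.45 pos [0.6839 0.017  0.0216] rot [ 3.142 -0.819 -0.117] q [-0.02  0.13  1.98 -0.31  0.23  1.93] F [ 0.4  0.6 -1.7] w 0.0238
  t [ 0.    0.   -0.06] a [-0. -0. -0.]
```

View pics/side6c.png

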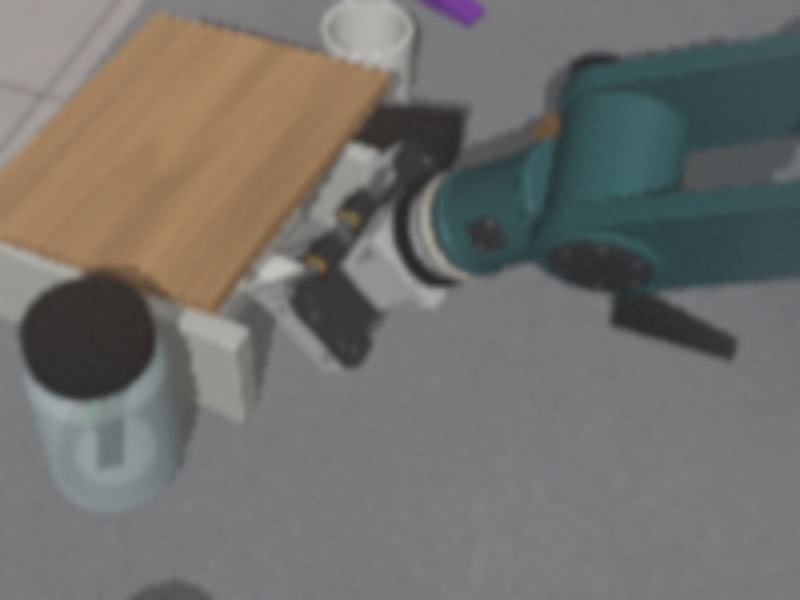

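Call:
{"fn": "step_arm", "kwargs": {
  "steps": [
    {"jaw": 0.1, "tx": 0.002, "ty": 0.0, "tz": 0.002, "ax": 0.0, "ay": 0.0, "az": 0.0},
    {"jaw": 0.1, "tx": 0.0035, "ty": 0.0, "tz": 0.0035, "ax": 0.0, "ay": 0.0, "az": 0.0},
    {"jaw": 0.1, "tx": 0.0035, "ty": 0.0, "tz": 0.0035, "ax": 0.0, "ay": 0.0, "az": 0.0}
  ]
}}

```text
time: 13.75
tool_pos: [0.6885, 0.0165, 0.0215]
ee_rot: [3.142, -0.818, -0.116]
wrist_force: [-4.4, 0.8, 1.2]
width: 0.024
```

Call:
{"fn": "step_arm", "kwargs": {
  "steps": [
    {"jaw": 0.55, "tx": 0.0, "ty": 0.0, "tz": 0.0, "ax": 0.0, "ay": 0.0, "az": 0.0},
    {"jaw": 0.55, "tx": 0.0, "ty": 0.0, "tz": 0.0, "ax": 0.0, "ay": 0.0, "az": 0.0},
    {"jaw": 0.55, "tx": 0.0, "ty": 0.0, "tz": 0.0, "ax": 0.0, "ay": 0.0, "az": 0.0},
    {"jaw": 0.55, "tx": 0.0, "ty": 0.0, "tz": -0.02, "ax": 0.0, "ay": 0.0, "az": 0.0},
    {"jaw": 0.55, "tx": 0.0, "ty": 0.0, "tz": -0.05, "ax": 0.0, "ay": 0.0, "az": 0.0},
    {"jaw": 0.55, "tx": 0.0, "ty": 0.0, "tz": -0.09, "ax": 0.0, "ay": 0.0, "az": 0.0},
    {"jaw": 0.55, "tx": -0.02, "ty": 0.0, "tz": -0.13, "ax": 0.0, "ay": -0.1, "az": 0.0},
    {"jaw": 0.55, "tx": -0.05, "ty": 0.0, "tz": -0.16, "ax": 0.0, "ay": -0.2, "az": 0.0}
  ]
}}

```text
time: 14.55
tool_pos: [0.538, 0.0346, 0.0973]
ee_rot: [-3.14, -0.619, -0.117]
wrist_force: [1.0, -0.2, 1.5]
width: 0.0515
```

```bash
python3 - <<'E'
from h import *
plan()
for n in("side","top"):
    p,d=snapshot(n); save(n+"7",p); C=cloud(n,d)
    q=(C[:,:,:2]-O)@np.c_[U,V]; Q=np.dstack([q,C[:,:,2]])
    m=np.all((Q>(-.09,-.03,.012))&(Q<(.1,.03,.055)),2); print(n,"low pts in bay mouth",m.sum(), np.percentile(Q[m],[1,5,20],axis=0).round(4).tolist() if m.sum()>3 else "")
    if n=="side":save("side7c",cv2.resize(p[130:280,150:350],(800,600)))
E
```

```text
t 14.55 pos [0.538  0.0346 0.0973] rot [-3.14  -0.619 -0.117] q [ 0.   -0.28  2.07 -0.1   0.74  1.74] F [ 1.  -0.2  1.5] w 0.0515
side low pts in bay mouth 150 [[0.0105, -0.015, 0.0122], [0.0114, -0.0109, 0.0134], [0.0138, -0.0058, 0.0198]]
top low pts in bay mouth 43 [[0.0112, -0.0136, 0.0157], [0.0117, -0.0132, 0.0188], [0.0124, -0.0097, 0.0286]]
```

View pics/side7c.png

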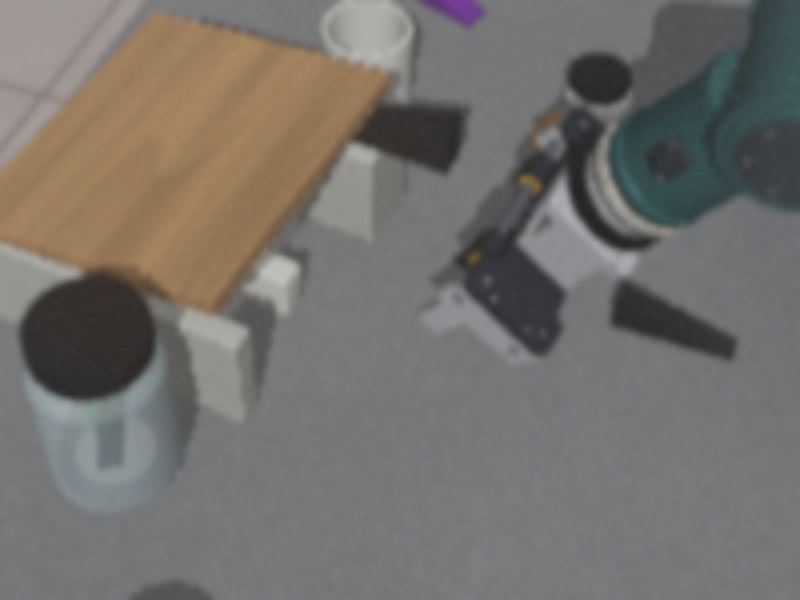

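Handle end is 11 mm inside the cover line in both cameras (small white block at crop 275,280). Now the wedge.

```bash
python3 - <<'E'
from h import *
R=Rd(psi)
for n in("side","top"):
    p=cv2.imread(f"pics/{n}7.png")[:,:,::-1].astype(int)
for n in("side","top"):
    p,d=snapshot(n);C=cloud(n,d);q=(C[:,:,:2]-O)@np.c_[U,V]; Q=np.dstack([q,C[:,:,2]])
    m=np.all((Q>(-.09,-.14,.125))&(Q<(-.01,-.09,.15)),2)&(p.astype(int).sum(2)<220);print(n,m.sum(),cv2.minAreaRect((Q[m][:,:2]*1000).astype(np.float32)),np.percentile(Q[m],[2,98],axis=0).round(4).tolist())
plan((H(-.055,-.05,.2),R),(H(-.05,-.116,.18),R))
E
```

```text
side 105 ((-43.0556526184082, -116.44249725341797), (47.89896774291992, 27.405698776245117), 3.281845808029175) [[-0.0664, -0.1308, 0.1252], [-0.021, -0.1037, 0.1377]]
top 153 ((-39.586585998535156, -115.68545532226562), (52.25492858886719, 25.48965835571289), 4.245486736297607) [[-0.065, -0.1286, 0.1252], [-0.0169, -0.1041, 0.1395]]
t 14.75 pos [0.5391 0.0341 0.0954] rot [-3.141 -0.621 -0.117] q [ 0.   -0.28  2.08 -0.1   0.73  1.74] F [ 0.2 -0.1  0.1] w 0.052
  t [ 0.111   0.0491 -0.0492] a [ 0.    -0.621 -0.001]
  t [ 0.1035  0.1151 -0.0299] a [ 0.    -0.621 -0.001]
```

```bash
python3 - <<'E'
from h import *
R=Rd(-.05)
plan((H(-.055,-.03,.21),R),(H(-.049,-.1165,.18),R))
E
```

```text
t 14.75 pos [0.5391 0.0341 0.0954] rot [-3.141 -0.621 -0.117] q [ 0.   -0.28  2.08 -0.1   0.73  1.74] F [ 0.2 -0.1  0.1] w 0.052
  t [ 0.1168  0.0291 -0.0573] a [ 0.02  -0.621 -0.064]
  t [ 0.1043  0.1156 -0.0294] a [ 0.02  -0.621 -0.064]
```

Call:
{"fn": "step_arm", "kwargs": {
  "steps": [
    {"jaw": 0.7, "tx": 0.04, "ty": 0.01, "tz": -0.03, "ax": 0.005, "ay": -0.15, "az": -0.015},
    {"jaw": 0.7, "tx": 0.08, "ty": 0.02, "tz": -0.05, "ax": 0.01, "ay": -0.3, "az": -0.03},
    {"jaw": 0.7, "tx": 0.11, "ty": 0.029, "tz": -0.057, "ax": 0.015, "ay": -0.45, "az": -0.045},
    {"jaw": 0.7, "tx": 0.117, "ty": 0.029, "tz": -0.057, "ax": 0.02, "ay": -0.621, "az": -0.064},
    {"jaw": 0.7, "tx": 0.117, "ty": 0.05, "tz": -0.057, "ax": 0.02, "ay": -0.621, "az": -0.064},
    {"jaw": 0.7, "tx": 0.11, "ty": 0.09, "tz": -0.045, "ax": 0.02, "ay": -0.621, "az": -0.064},
    {"jaw": 0.7, "tx": 0.104, "ty": 0.1156, "tz": -0.03, "ax": 0.02, "ay": -0.621, "az": -0.064},
    {"jaw": 0.7, "tx": 0.104, "ty": 0.1156, "tz": -0.03, "ax": 0.02, "ay": -0.621, "az": -0.064}
  ]
}}

```text
time: 15.55
tool_pos: [0.5916, -0.092, 0.1745]
ee_rot: [3.141, 0.008, -0.055]
wrist_force: [0.3, 0.4, -0.4]
width: 0.0659
```

```bash
python3 - <<'E'
from h import *
R=Rd(-.05)
plan((H(-.049,-.1165,.106),R))
E
```

```text
t 15.55 pos [ 0.5916 -0.092   0.1745] rot [ 3.141  0.008 -0.055] q [-0.25  0.21  1.31 -0.    1.63  1.38] F [ 0.3  0.4 -0.4] w 0.0659
  t [ 0.0017 -0.0035  0.0685] a [ 0.     0.008 -0.005]
```

Call:
{"fn": "step_arm", "kwargs": {
  "steps": [
    {"jaw": 0.7, "tx": 0.001, "ty": -0.0035, "tz": 0.02, "ax": 0.0, "ay": 0.008, "az": -0.005},
    {"jaw": 0.7, "tx": 0.001, "ty": -0.0035, "tz": 0.045, "ax": 0.0, "ay": 0.008, "az": -0.005},
    {"jaw": 0.7, "tx": 0.001, "ty": -0.0035, "tz": 0.062, "ax": 0.0, "ay": 0.008, "az": -0.005},
    {"jaw": 0.5, "tx": 0.001, "ty": -0.0035, "tz": 0.068, "ax": 0.0, "ay": 0.008, "az": -0.005},
    {"jaw": 0.4, "tx": 0.001, "ty": -0.0035, "tz": 0.068, "ax": 0.0, "ay": 0.008, "az": -0.005},
    {"jaw": 0.15, "tx": 0.001, "ty": -0.0035, "tz": 0.068, "ax": 0.0, "ay": 0.008, "az": -0.005},
    {"jaw": 0.15, "tx": 0.001, "ty": -0.0035, "tz": 0.068, "ax": 0.0, "ay": 0.008, "az": -0.005},
    {"jaw": 0.15, "tx": 0.001, "ty": -0.0035, "tz": 0.068, "ax": 0.0, "ay": 0.008, "az": -0.005}
  ]
}}

```text
time: 16.35
tool_pos: [0.5931, -0.0886, 0.1079]
ee_rot: [3.141, -0.003, -0.05]
wrist_force: [-0.0, -0.3, 0.1]
width: 0.0293
```

Call:
{"fn": "step_arm", "kwargs": {
  "steps": [
    {"jaw": 0.15, "tx": 0.0, "ty": 0.0, "tz": 0.0, "ax": 0.0, "ay": 0.0, "az": 0.0},
    {"jaw": 0.15, "tx": 0.0, "ty": 0.0, "tz": 0.0, "ax": 0.0, "ay": 0.0, "az": 0.0}
  ]
}}

```text
time: 16.55
tool_pos: [0.5929, -0.0888, 0.108]
ee_rot: [3.14, -0.003, -0.05]
wrist_force: [0.3, -1.3, -1.2]
width: 0.026
```

```bash
python3 - <<'E'
from h import *
plan()
E
```

```text
t 16.55 pos [ 0.5929 -0.0888  0.108 ] rot [ 3.14e+00 -3.00e-03 -5.00e-02] q [-0.24  0.24  1.41 -0.    1.49  1.38] F [ 0.3 -1.3 -1.2] w 0.026
```

Call:
{"fn": "step_arm", "kwargs": {
  "steps": [
    {"jaw": 0.15, "tx": -0.004, "ty": 0.0, "tz": 0.0, "ax": 0.0, "ay": 0.0, "az": 0.0},
    {"jaw": 0.15, "tx": -0.01, "ty": 0.0, "tz": 0.0, "ax": 0.0, "ay": 0.0, "az": 0.0},
    {"jaw": 0.15, "tx": -0.018, "ty": 0.0, "tz": 0.0, "ax": 0.0, "ay": 0.0, "az": 0.0},
    {"jaw": 0.15, "tx": -0.026, "ty": 0.0, "tz": 0.0, "ax": 0.0, "ay": 0.0, "az": 0.0},
    {"jaw": 0.15, "tx": -0.034, "ty": 0.0, "tz": 0.0, "ax": 0.0, "ay": 0.0, "az": 0.0},
    {"jaw": 0.15, "tx": -0.042, "ty": 0.0, "tz": 0.0, "ax": 0.0, "ay": 0.0, "az": 0.0}
  ]
}}

```text
time: 17.15
tool_pos: [0.5497, -0.0865, 0.1075]
ee_rot: [3.141, -0.002, -0.05]
wrist_force: [1.9, -0.6, -3.4]
width: 0.0258
```

```bash
python3 - <<'E'
from h import *
plan()
E
```

```text
t 17.15 pos [ 0.5497 -0.0865  0.1075] rot [ 3.141e+00 -2.000e-03 -5.000e-02] q [-0.26  0.14  1.52 -0.    1.48  1.36] F [ 1.9 -0.6 -3.4] w 0.0258
```

Call:
{"fn": "step_arm", "kwargs": {
  "steps": [
    {"jaw": 0.15, "tx": -0.008, "ty": 0.0, "tz": 0.0, "ax": 0.0, "ay": 0.0, "az": 0.0},
    {"jaw": 0.15, "tx": -0.016, "ty": 0.0, "tz": 0.0, "ax": 0.0, "ay": 0.0, "az": 0.0},
    {"jaw": 0.15, "tx": -0.024, "ty": 0.0, "tz": 0.0, "ax": 0.0, "ay": 0.0, "az": 0.0},
    {"jaw": 0.15, "tx": -0.032, "ty": 0.0, "tz": 0.0, "ax": 0.0, "ay": 0.0, "az": 0.0},
    {"jaw": 0.15, "tx": -0.042, "ty": 0.0, "tz": 0.0, "ax": 0.0, "ay": 0.0, "az": 0.0},
    {"jaw": 0.15, "tx": -0.054, "ty": 0.0, "tz": 0.0, "ax": 0.0, "ay": 0.0, "az": 0.0},
    {"jaw": 0.15, "tx": -0.068, "ty": 0.0, "tz": 0.0, "ax": 0.0, "ay": 0.0, "az": 0.0},
    {"jaw": 0.15, "tx": -0.08, "ty": 0.0, "tz": 0.0, "ax": 0.0, "ay": 0.0, "az": 0.0}
  ]
}}

```text
time: 17.95
tool_pos: [0.4686, -0.0824, 0.1076]
ee_rot: [3.14, -0.002, -0.051]
wrist_force: [0.3, -0.5, -0.9]
width: 0.0257
```

```bash
python3 - <<'E'
from h import *
p,d=snapshot("side"); C=cloud("side",d); save("side8",p); save("side8c",cv2.resize(p[110:290,150:390],(800,600)))
q=(C[:,:,:2]-O)@np.c_[U,V]; Q=np.dstack([q,C[:,:,2]])
m=np.all((Q>(.02,-.14,.08))&(Q<(.2,.09,.15)),2);X=Q[m];print("cover plane",np.linalg.lstsq(np.c_[X[:,:2],np.ones(len(X))],X[:,2],rcond=None)[0])
m=np.all((Q>(-.25,-.2,.085))&(Q<(-.005,-.08,.14)),2)&(p.astype(int).sum(2)<220);print(np.percentile(Q[m],[2,98],axis=0).round(4).tolist() if m.any() else 0)
plan()
E
```

```text
cover plane [-2.54726104e-05 -3.54149672e-03  1.08569617e-01]
[[-0.1896, -0.1331, 0.0948], [-0.0668, -0.108, 0.1206]]
t 18.0 pos [ 0.4671 -0.0822  0.1075] rot [ 3.141  0.    -0.051] q [-0.29 -0.04  1.71 -0.    1.47  1.33] F [-1.9  0.4  0.1] w 0.0259
```

View pics/side8c.png

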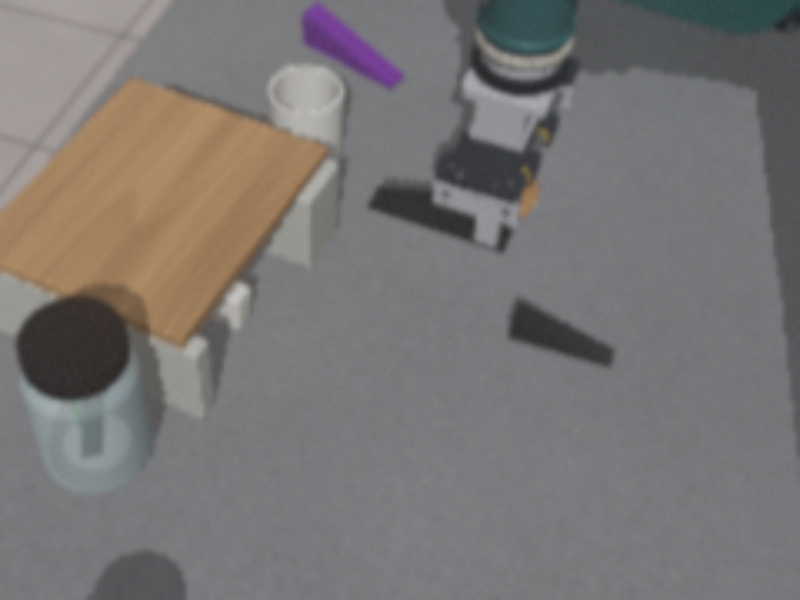

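Cover is level and shut (top at 0.1086 m, i.e. 92+16). The handle is under it (crop 238,305) and the wedge is in hand. Next I lay the wedge down.

Call:
{"fn": "step_arm", "kwargs": {
  "steps": [
    {"jaw": 0.15, "tx": 0.003, "ty": -0.015, "tz": 0.02, "ax": 0.0, "ay": 0.0, "az": 0.0},
    {"jaw": 0.15, "tx": 0.006, "ty": -0.03, "tz": 0.04, "ax": 0.0, "ay": 0.0, "az": 0.0},
    {"jaw": 0.15, "tx": 0.01, "ty": -0.04, "tz": 0.06, "ax": 0.0, "ay": 0.0, "az": 0.0},
    {"jaw": 0.15, "tx": 0.01, "ty": -0.04, "tz": 0.075, "ax": 0.0, "ay": 0.0, "az": 0.0},
    {"jaw": 0.15, "tx": 0.01, "ty": -0.04, "tz": 0.083, "ax": 0.0, "ay": 0.0, "az": 0.0},
    {"jaw": 0.15, "tx": 0.01, "ty": -0.04, "tz": 0.088, "ax": 0.0, "ay": 0.0, "az": 0.0},
    {"jaw": 0.15, "tx": 0.01, "ty": -0.04, "tz": 0.09, "ax": 0.0, "ay": 0.0, "az": 0.0},
    {"jaw": 0.15, "tx": 0.01, "ty": -0.04, "tz": 0.0905, "ax": 0.0, "ay": 0.0, "az": 0.0}
  ]
}}

```text
time: 18.8
tool_pos: [0.4795, -0.0431, 0.0174]
ee_rot: [3.14, -0.001, -0.051]
wrist_force: [-0.4, -0.2, -1.7]
width: 0.026
```

Call:
{"fn": "step_arm", "kwargs": {
  "steps": [
    {"jaw": 0.15, "tx": 0.0, "ty": 0.0, "tz": 0.001, "ax": 0.0, "ay": 0.0, "az": 0.0},
    {"jaw": 0.15, "tx": 0.0, "ty": 0.0, "tz": 0.002, "ax": 0.0, "ay": 0.0, "az": 0.0}
  ]
}}

```text
time: 19.0
tool_pos: [0.4803, -0.0435, 0.0168]
ee_rot: [3.14, -0.003, -0.051]
wrist_force: [-2.8, 0.2, 8.5]
width: 0.0259
```

Contact; release and retreat upward.

Call:
{"fn": "step_arm", "kwargs": {
  "steps": [
    {"jaw": 0.6, "tx": 0.0, "ty": 0.0, "tz": 0.0, "ax": 0.0, "ay": 0.0, "az": 0.0},
    {"jaw": 0.6, "tx": 0.0, "ty": 0.0, "tz": 0.0, "ax": 0.0, "ay": 0.0, "az": 0.0},
    {"jaw": 0.6, "tx": 0.0, "ty": 0.0, "tz": 0.0, "ax": 0.0, "ay": 0.0, "az": 0.0},
    {"jaw": 0.6, "tx": 0.0, "ty": 0.0, "tz": -0.02, "ax": 0.0, "ay": 0.0, "az": 0.0},
    {"jaw": 0.6, "tx": 0.0, "ty": 0.0, "tz": -0.06, "ax": 0.0, "ay": 0.0, "az": 0.0},
    {"jaw": 0.6, "tx": -0.02, "ty": 0.0, "tz": -0.11, "ax": 0.0, "ay": 0.0, "az": 0.0},
    {"jaw": 0.6, "tx": -0.06, "ty": 0.0, "tz": -0.15, "ax": 0.0, "ay": 0.0, "az": 0.0},
    {"jaw": 0.6, "tx": -0.1, "ty": 0.0, "tz": -0.18, "ax": 0.0, "ay": 0.0, "az": 0.0}
  ]
}}

```text
time: 19.8
tool_pos: [0.3876, -0.0385, 0.1925]
ee_rot: [3.14, -0.005, -0.051]
wrist_force: [0.3, 0.9, 0.3]
width: 0.0567
```

```bash
python3 - <<'E'
from h import *
p,d=snapshot("side"); C=cloud("side",d); save("side9c",cv2.resize(p[100:290,140:390],(790,600)))
q=(C[:,:,:2]-O)@np.c_[U,V]; Q=np.dstack([q,C[:,:,2]])
m=np.all((Q>(.02,-.14,.08))&(Q<(.2,.09,.15)),2);X=Q[m];print("cover plane",np.linalg.lstsq(np.c_[X[:,:2],np.ones(len(X))],X[:,2],rcond=None)[0].round(4))
m=np.all((Q>(-.09,-.03,.012))&(Q<(.1,.03,.055)),2);print("handle",m.sum(),np.percentile(Q[m],[2,50],axis=0).round(4).tolist() if m.any() else 0)
dark=p.astype(int).sum(2)<200
m=np.all((C>(.44,-.1,.003))&(C<(.62,.02,.06)),2)&dark;print("wedge",np.percentile(C[m],[1,99],axis=0).round(3).tolist())
m=np.all((C>(.44,-.3,.07))&(C<(.56,-.17,.11)),2);print("jar",cv2.minEnclosingCircle((C[m][:,:2]*1000).astype(np.float32)),np.median(C[m][:,2]))
plan()
E
```

```text
cover plane [ 0.     -0.0035  0.1085]
handle 90 [[0.0107, -0.0132, 0.0126], [0.0174, 0.0047, 0.0338]]
wedge [[0.464, -0.062, 0.004], [0.587, -0.031, 0.046]]
jar ((497.7104187011719, -236.42684936523438), 27.58131217956543) 0.08665588235086197
t 19.85 pos [ 0.385  -0.0384  0.1985] rot [ 3.137 -0.011 -0.051] q [-0.24 -0.29  1.75 -0.    1.68  1.38] F [-2.7  1.6  1.7] w 0.0562
```

View pics/side9c.png

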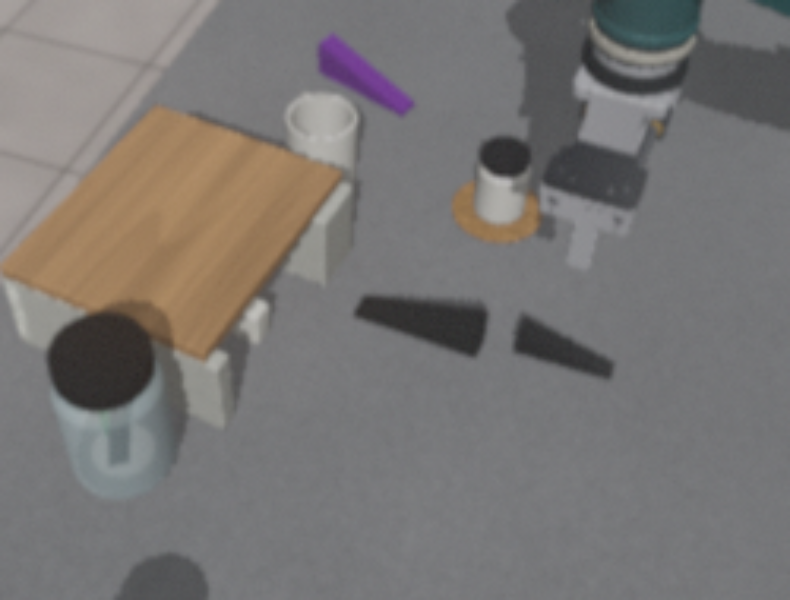

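Final view: cover shut, handle under it (258,320), wedge lying in front (425,325), jar upright on the mat (500,190), gripper clear of everything.

```bash
python3 -c "
from bench import *
print(close_job())"
```

```text
the job is handed in; nothing more can be done
None
```

The job is finished and handed in at about 20 s of the 72 s allowed; the hand-in gives no verdict.

**What I did**
- **Jar:** stood it upright on the cork mat.
- **Tray:** slid it by the handle to the bay with the caddy aboard. I regripped with the tool tilted and pushed it in.
- **Wedge:** drew it straight back at a constant height and laid it on the counter in front of the cover.

**Last checks**
- **Cover:** level, with its top at 0.1085 m, which is fully shut.
- **Handle:** its free end is about 11 mm inside the cover's front edge.
- **Wedge:** lies flat on the counter in front of the cover, 4–46 mm high in the depth image.
- **Jar:** upright within about 3 mm of the mat's centre, top at 0.087 m.
- **Forces:** the wrist force readings I saw stayed below about 15 N.

**What I could not confirm**
- Once the cover was shut the caddy was out of sight. It was standing when last seen at the bay mouth. Its 82 mm height fits under the shut cover's 92 mm, and I felt no unusual force while pushing.

No check failed. Before the final push the two cameras disagreed by about 4 mm on the handle end, so I pushed roughly 5 mm further for margin.

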